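# Put the miniature coffee mill back in its display bay

### The job

Slide the miniature coffee mill along the counter, without lifting it, into the display bay with the blue label until it is square and fully home against the back wall. Then take the blue name plate from the wooden stand and slide it edgewise down the two grooves at that bay's mouth until it sits fully down on the counter, closing the bay. Leave all the other miniatures, name plates and things where they are.

Things in the scene. Friction and masses are not known exactly. Their poses are not given: they have to be found in the camera images.
- mill: miniature die-cast coffee mill with a blue top plate and blue drawer panels, about 0.35 kg. Bronze base block 80 x 80 x 20 mm (z 0 to 20), brown body 66 x 66 mm up to z 50, blue top plate 74 x 74 mm up to z 55, low dome and crank up to z 76. Origin: centre of the underside; z up, x and y square to the sides. Stands on the counter
- bay_blue: fixed open-topped wooden bay with a blue label tile (20 x 100 mm) on top of its back wall; one of three side by side 126 mm apart, order varies. The mill's bay. Origin on the counter where the mill's origin is when fully home; x into the bay (mouth to -x), z up. No floor. Walls 45 mm high, inner width 96 mm, side walls 14 mm thick, mouth at x = -71 mm, back wall's face at x = +41 mm.
- bay_blue_grooves (a point): point on the counter midway between the blue bay's two grooves, at x = -56 mm of the bay, axes as the bay's. The upright grooves in the side walls are 9.5 mm wide in x, 8 mm deep (bottoms at y = -56 and +56 mm), open at the top (45 mm up) and reach down to the counter; the name plate slides down in them
- plate_blue: Blue flat metal name plate, 6 mm thick (x), 107 mm wide (y), 42 mm high, lowest 5 mm thinned to 4 x 101 mm. On top a brass grip tab 10 mm thick (x), 28 mm wide (y), from 42 to 78 mm above the lower edge. Origin: middle of the lower edge, z up; same both ways round. 0.1 kg. Starts upright in one of the stand's two slots, which one changes
- stand: fixed light wooden block 180 (x) x 140 (y) x 32 mm, origin under its centre; two slots 7.5 mm wide in x, 110 mm long in y, 20 mm deep (floor 12 mm above the counter), at x = -45 and +45 mm, holding the blue and the yellow name plate upright
- bay_red: fixed open-topped wooden bay with a red label tile (20 x 100 mm) on top of its back wall; one of three side by side 126 mm apart, order varies. Same shape as the blue bay. Holds the cash register behind the red name plate
- bay_yellow: fixed open-topped wooden bay with a yellow label tile (20 x 100 mm) on top of its back wall; one of three side by side 126 mm apart, order varies. Same shape as the blue bay. Empty
- plate_yellow: Yellow flat metal name plate, 6 mm thick (x), 107 mm wide (y), 42 mm high, lowest 5 mm thinned to 4 x 101 mm. On top a brass grip tab 10 mm thick (x), 28 mm wide (y), from 42 to 78 mm above the lower edge. Origin: middle of the lower edge, z up; same both ways round. 0.1 kg. Bystander, upright in the stand's other slot
- plate_red: Red flat metal name plate, 6 mm thick (x), 107 mm wide (y), 42 mm high, lowest 5 mm thinned to 4 x 101 mm. On top a brass grip tab 10 mm thick (x), 28 mm wide (y), from 42 to 78 mm above the lower edge. Origin: middle of the lower edge, z up; same both ways round. 0.1 kg. Bystander, seated in the grooves of the red bay
- register: bystander: miniature dark iron cash register, 78 x 80 x 78 mm, in the red bay; origin at the centre of its underside
- lantern: bystander: miniature lantern with a yellow foot, 60 mm across, 94 mm high; origin at the centre of its underside
- clock: bystander: miniature clock with a cream dial, 50 x 80 x 100 mm; origin at the centre of its underside
- polish: bystander: jar of polish, 60 mm across, 55 mm high; origin at the centre of its underside
- brush: bystander: dusting brush lying on the counter
Mind the look-alikes: they are no part of the job. Leave any orange or purple look-alike of the plate_blue alone. What is shaped like the mill but orange is not meant.

How it is judged:
By the outcome, as a careful person would: the job done as asked, in the order asked, and still so for the second after the job is handed in, with the robot touching nothing.
It also fails if it takes over 72 s, if anything falls off the work surface, if the arm or the gripper's body presses on something with over 40 N, if the wrist force passes 120 N, or if a joint passes its speed limit or range.

### The arm

A 6-joint arm with a two-finger parallel gripper is mounted at the origin on the work surface. World frame = base frame: x ahead of the robot, y to its left, z up, the work surface at z = 0. Lengths are in m, angles in degrees, forces in N, time in s.
With the tool pointing down it reaches from about 0.25 to 0.725 m from the base axis. Payload 9.7 kg.
Tool frame: the origin (TCP) lies midway between the tips of the shut fingers; the grasp point (between the pads) lies 19 mm behind it; z points along the fingers, y is the line along which they close (so a half turn about z gives the same grasp; the last joint's range is limited). The gripper opens to 85 mm and grips with 20 to 120 N. Pads are 22 mm wide; open, the fingers measure 114 mm over their backs; the gripper's body (76 mm by 85 mm) begins 54 mm behind the grasp point. The pads swing forward as they close: fully open they stand 13 mm farther back than shut.
Start: joints at [70.818, 4.979, 10.078, 95.1, 0, 90], TCP at [0.181, 0.519, 0.231] pointing down, gripper open.
Joint ranges: [-179.16, 179.16], [-48.56, 103.87], [-65.8, 70.77], [-126.05, 130.52], [-82.76, 87.17], [-180, 180]. Speed limits (degrees/s): [127.2, 127.2, 147.25, 180, 180, 180].

### API

Orientations are given as [roll, pitch, yaw] about the fixed x, y, z axes, in that order (R = Rz(yaw) Ry(pitch) Rx(roll)).
In Python, from rig import env, solve_ik, status, snapshot gives the robot as it stands. Calls block until the motion is done:
- env.reach(position, orientation): joint-space move of the TCP to a pose.
- env.move_straight(position, rotation=None, vel=0.15, threshold=None): straight line of the TCP; rotation=None keeps the orientation; vel is the mean speed in m/s. With threshold (N) it stops when the force on the tool has changed by that much, and returns True; else False.
- env.goto_joints(angles): joint-space move.
- env.move_gripper(opening, f_grip=None): finger opening in m; f_grip is the grip in N (None keeps the last); returns when the fingers have stopped.
- env.hold(seconds).
- solve_ik(position, orientation): joint angles nearest the present ones, or None.
- status.get_obs(): the state.
- snapshot(name): name is "scene" or "top" or "wrist"; returns a dict with "image" (420x560x3 uint8, red, green, blue), "fx", "fy", "cx", "cy" (pixels), "k1" (the pictures are not rectified: a ray, as slopes to the right and down, at radius r is drawn at 1 + k1 r^2 times it, then the intrinsics apply), "cam_to_world" (4x4, takes a point from camera to world coordinates). Camera axes: x right, y down, z forward; pixel columns grow to the right and rows downward; lengths in m; the calibration is good to about 2 mm. A picture is of the moment at which its call begins. There is no depth.
A pose or a line that the arm cannot do raises env.IKError and nothing moves.
- env.job_done(): hands the job in; it is judged then, once.
The state is a dict: "clock": time; "qpos": joint angles; "qvel": joint speeds; "tau": joint torques, N m; "tcp_pos": TCP position; "tool_rot": TCP orientation; "wrist_force": force on the tool from outside, world axes, zero at the start; "ft_torque": the same for the moment, N m; "finger_gap": finger opening in m; "grip_force": force on a finger pad.
Only numpy, scipy, OpenCV 4.12 (cv2) and the standard library are available. Lean on these libraries where they do the work, as an engineer would, in place of code of your own. Each camera call takes 0.05 s, during which the arm holds its last target. There are 200 camera calls.

## Working session

There is one attempt and no reset: what is moved stays moved. The work goes in short steps, each a Python script; the robot and the scene stay as the last script left them, time stands still between calls to the robot, and variables do not carry over. Pictures are saved under pics/ and viewed, at most 10 in all, crops included, and the job is handed in when it is done.

```bash
ls; mkdir -p pics
python3 - <<'E'
from rig import env, solve_ik, status, snapshot
import cv2,numpy as np,pickle
for n in("scene","top"):
    s=snapshot(n); cv2.imwrite(f"pics/{n}0.png",s["image"][:,:,::-1]); pickle.dump(s,open(f"pics/{n}0.pkl","wb"))
    print(n,s["fx"],s["cx"],s["cy"],s["k1"],np.round(s["cam_to_world"],3).tolist())
print(status.get_obs())
E
```

```text
pics
scene 512.6179265678353 283.2688031248926 201.8846875894975 -0.10754340822229451 [[0.015, 0.699, -0.715, 1.431], [1.0, -0.019, 0.002, -0.002], [-0.012, -0.715, -0.699, 1.023], [0.0, 0.0, 0.0, 1.0]]
top 446.2189843492591 279.1104814672057 212.0468176524627 -0.13176292068941978 [[0.023, -0.987, 0.161, 0.263], [-1.0, -0.023, 0.003, 0.008], [0.001, -0.161, -0.987, 1.264], [0.0, 0.0, 0.0, 1.0]]
{'clock': 0.1, 'qpos': array([7.08188025e+01, 5.00991072e+00, 1.00375081e+01, 9.50982226e+01,
       1.59248830e-03, 9.00007808e+01]), 'qvel': array([ 0.05247565, -0.15885481,  0.10396722,  0.05647938,  0.09312093,
        0.09076606]), 'tau': array([-6.51943174e-05, -5.21557045e+01,  4.65655410e+01,  1.60278630e-02,
        2.61595417e-06, -2.92648082e-06]), 'tcp_pos': array([0.18063224, 0.51927784, 0.23062182]), 'tool_rot': array([-1.79929375e+02, -1.59152461e-03,  1.60818020e+02]), 'wrist_force': array([ 0.01079639, -0.40902413,  0.33037424]), 'ft_torque': array([ 0.0346896 , -0.0079724 ,  0.03877935]), 'grip_force': 0.0, 'finger_gap': 0.08552682263492792}
```

View pics/top0.png

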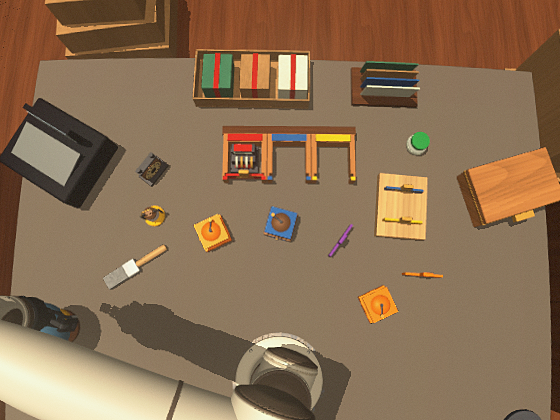

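View pics/scene0.png

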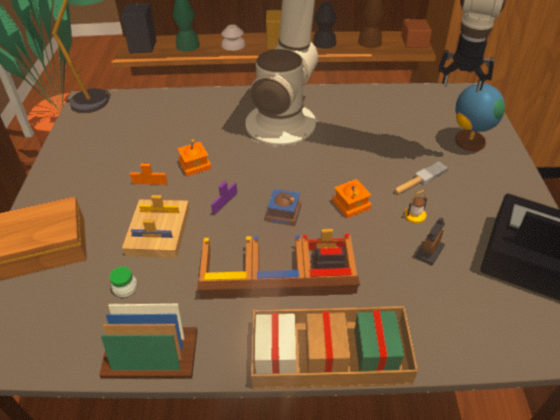

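Top view: the blue mill is at (281,223). The orange mill look-alikes are at (213,232) and (378,304). The blue-labelled bay is in the middle at (289,137), between red (left, holds the register) and yellow (right). The blue plate is in the stand's far slot (404,188) and the yellow one in the near slot (402,220). The purple plate (341,240) and orange plate (423,274) are look-alikes. I'll confirm this in one crop and measure.

```bash
cat > h.py <<'E'
import cv2,numpy as np,pickle
def K(s): return np.array([[s["fx"],0,s["cx"]],[0,s["fy"],s["cy"]],[0,0,1.]]),np.array([s["k1"],0,0,0.])
def rays(s,px):
    k,d=K(s); u=cv2.undistortPoints(np.float64(px).reshape(-1,1,2),k,d).reshape(-1,2)
    T=np.array(s["cam_to_world"]); return T[:3,3],np.c_[u,np.ones(len(u))]@T[:3,:3].T
def toplane(s,px,z):
    o,r=rays(s,px); return (o+r*((z-o[2])/r[:,2])[:,None])[:,:2]
def proj(s,P):
    k,d=K(s); T=np.linalg.inv(np.array(s["cam_to_world"])); rv,_=cv2.Rodrigues(T[:3,:3])
    return cv2.projectPoints(np.float64(P).reshape(-1,1,3),rv,T[:3,3],k,d)[0].reshape(-1,2)
def blobs(s,lo,hi,amin=15):
    h=cv2.cvtColor(s["image"],cv2.COLOR_RGB2HSV); m=cv2.inRange(h,np.array(lo),np.array(hi))
    c,_=cv2.findContours(m,cv2.RETR_EXTERNAL,cv2.CHAIN_APPROX_NONE)
    return sorted([x.reshape(-1,2) for x in c if cv2.contourArea(x)>=amin],key=lambda x:-cv2.contourArea(x))
def rect(p):
    (c,wh,a)=cv2.minAreaRect(np.float32(p*1000)); return np.round(c,1),np.round(wh,1),round(a,1)
E
python3 - <<'E'
from h import *
C={"blue":((100,90,40),(125,255,255)),"yellow":((22,170,120),(32,255,255)),"red":((0,200,90),(4,255,255)),"wood":((10,60,150),(21,150,255)),"brass":((17,150,120),(24,255,255))}
for n in("top","scene"):
    s=pickle.load(open(f"pics/{n}0.pkl","rb"))
    for c,(lo,hi) in C.items():
        for b in blobs(s,lo,hi)[:9]:
            m=b.mean(0)
            if n=="top" and not(190<m[0]<450 and 120<m[1]<320):continue
            if n=="scene" and not(110<m[0]<380 and 130<m[1]<300):continue
            print(n,c,m.round(),cv2.contourArea(np.int32(b)),[rect(toplane(s,b,z)) for z in ((.055,) if c=="blue" else (.045,))])
s=pickle.load(open("pics/top0.pkl","rb"))
cv2.imwrite("pics/crop1.png",cv2.resize(s["image"][120:320,195:445,::-1],None,fx=3,fy=3,interpolation=cv2.INTER_CUBIC))
E
```

```text
top blue [281. 222.] 663.5 [(array([432. ,   7.2]), array([73.8, 73.4]), 75.9)]
top blue [288. 137.] 181.0 [(array([676.4, -10.1]), array([17.9, 93.7]), 1.4)]
top yellow [333. 137.] 182.0 [(array([ 683.3, -137.6]), array([18. , 98.1]), 1.6)]
top yellow [392. 219.] 17.0 [(array([ 449.7, -301.8]), array([ 5.6, 36.8]), 1.3)]
top red [244. 137.] 180.0 [(array([677. , 115.8]), array([18.1, 94.8]), 1.1)]
top red [242. 147.] 82.0 [(array([647. , 120.3]), array([17.8, 48.6]), 1.1)]
top red [230. 175.] 29.5 [(array([565.3, 152.4]), array([15.8, 44.4]), 18.8)]
top wood [401. 207.] 2984.0 [(array([ 488.8, -333.1]), array([141.6, 181.2]), 86.1)]
top brass [378. 306.] 739.0 [(array([ 215.5, -262.7]), array([78.4, 81.4]), 24.3)]
top brass [210. 232.] 676.0 [(array([402.2, 196. ]), array([82.3, 78.2]), 27.1)]
top brass [412. 220.] 60.5 [(array([ 448.9, -360.1]), array([58.9, 14.5]), 81.9)]
top brass [391. 219.] 39.5 [(array([ 449.7, -299. ]), array([11.3, 48.3]), 1.3)]
top brass [408. 186.] 23.5 [(array([ 546.6, -351.2]), array([ 8.7, 29.1]), 1.6)]
top brass [243. 171.] 22.5 [(array([575.2, 115.9])
[... 235 characters left out ...]
 24.7]), array([26.3, 68.4]), 79.0)]
scene blue [290. 273.] 57.0 [(array([679.8,  14.3]), array([33.2, 14.9]), 88.6)]
scene yellow [224. 275.] 208.5 [(array([ 676.1, -142. ]), array([97.8, 18. ]), 88.9)]
scene red [330. 271.] 206.0 [(array([671.1, 111. ]), array([19.3, 93.7]), 1.0)]
scene red [333. 249.] 104.5 [(array([596. , 121.6]), array([56.8, 36.2]), 88.4)]
scene red [312. 245.] 18.5 [(array([588.2,  73. ]), array([12.6, 16.9]), 87.1)]
scene brass [153. 228.] 1762.5 [(array([ 490.7, -335.9]), array([134.4, 194.6]), 85.9)]
scene brass [225. 275.] 305.5 [(array([ 677.3, -141.5]), array([ 24.7, 101.4]), 1.4)]
scene brass [327. 234.] 92.0 [(array([551.8, 112.3]), array([25.9, 38.8]), 86.1)]
```

View pics/crop1.png

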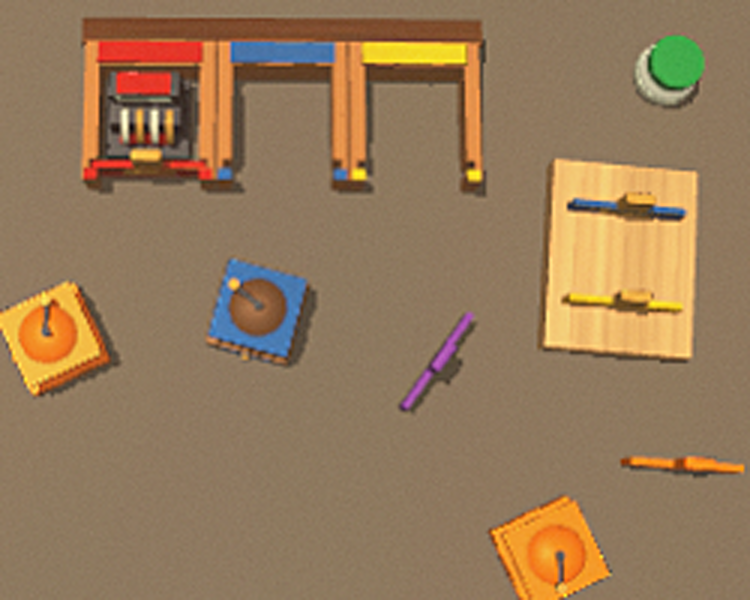

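Confirmed: the blue mill at crop (259,308) has a knob facing the mouth side and sits at about −14° yaw. The middle bay has the blue tile and blue post caps. The blue plate is in the far slot at crop (627,208). Next I'll take close wrist views to refine these numbers.

Run:
```python
from rig import env, solve_ik, status, snapshot
from h import *
ims=[]
for i,(p,y) in enumerate([([.50,0,.33],0),([.50,-.30,.33],0)]):
    env.reach(p,[180,0,y]); env.hold(.3); s=snapshot("wrist"); pickle.dump(s,open(f"pics/w{i}.pkl","wb")); ims.append(s["image"][:,:,::-1])
    o=status.get_obs(); print(o["clock"],o["tcp_pos"].round(4),o["tool_rot"].round(2),np.round(s["cam_to_world"],4).tolist(),s["fx"],s["cx"],s["cy"],s["k1"])
cv2.imwrite("pics/w0.png",ims[0]);cv2.imwrite("pics/w1.png",ims[1])
```

```text
4.35 [5.0e-01 1.0e-04 3.3e-01] [180.   0.   0.] [[0.0015, -0.9539, -0.3002, 0.5762], [-1.0, -0.0017, 0.0003, 0.0014], [-0.0008, 0.3002, -0.9539, 0.4721], [0.0, 0.0, 0.0, 1.0]] 365.3516408309811 273.5816945110708 205.85073029275776 0.01833736406868079
9.4167 [ 0.5  -0.3   0.33] [180.  -0.   0.] [[0.0015, -0.9539, -0.3001, 0.5762], [-1.0, -0.0017, 0.0003, -0.2987], [-0.0008, 0.3001, -0.9539, 0.4721], [0.0, 0.0, 0.0, 1.0]] 365.3516408309811 273.5816945110708 205.85073029275776 0.01833736406868079
```

View pics/w0.png

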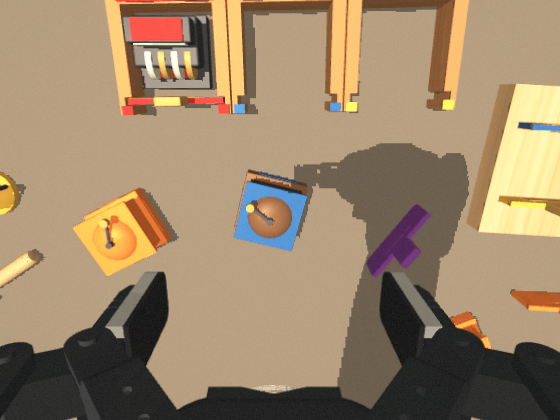

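View pics/w1.png

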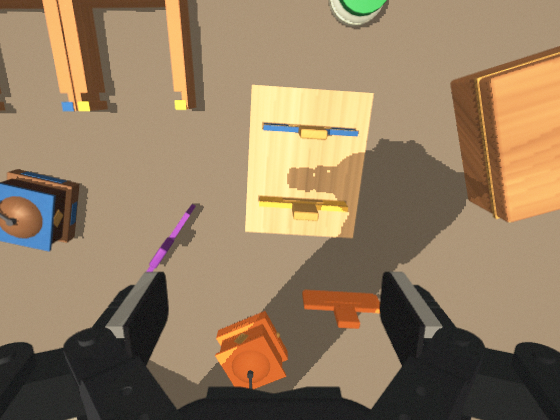

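Wrist 0 shows the mill's top plate at about (271,213) with the blue caps of the bay's side walls at (239,108) and (335,106). Wrist 1 shows the blue plate at (310,129) with its tab at (314,134). Now to measure them.

Run:
```python
from h import *
W=[pickle.load(open(f"pics/w{i}.pkl","rb")) for i in(0,1)]
T=pickle.load(open("pics/top0.pkl","rb"))
for i,s in list(enumerate(W))+[(9,T)]:
    for c,lo,hi in(("blue",(100,110,40),(125,255,255)),("yel",(23,190,120),(32,255,255)),("red",(0,200,90),(5,255,255)),("stand",(12,60,170),(24,160,255)),("tab",(15,150,120),(22,255,255))):
        for b in blobs(s,lo,hi,8)[:8]:
            m=b.mean(0)
            if m[1]>250 or (i==9 and not(190<m[0]<450 and 120<m[1])): continue
            print(i,c,m.round(),cv2.contourArea(np.int32(b)),*[(z,rect(toplane(s,b,z))) for z in {"blue":(.045,.055),"yel":(.045,.054),"red":(.045,),"stand":(.032,),"tab":(.090,)}[c]])
# wood profile: inner wall edges of the blue bay on rows, and back wall tile/face column
s=W[0]; h=cv2.cvtColor(s["image"],cv2.COLOR_RGB2HSV)
for r in(30,60,85): print(r,[(x,int(h[r,x,1]),int(h[r,x,2])) for x in list(range(222,252,2))+list(range(324,350,2))])
for x in (239,335): print(x,[(y,h[y,x].tolist()) for y in range(86,116)])
```

```text
0 blue [269. 215.] 3384.5 (0.045, (array([428. ,   6.4]), array([74.8, 75.6]), 75.9)) (0.055, (array([431.5,   6.3]), array([73.1, 73.9]), 75.9))
0 blue [546. 127.] 82.0 (0.045, (array([ 535.9, -307.8]), array([30.7,  5.1]), 84.9)) (0.055, (array([ 536.9, -300.6]), array([30.,  5.]), 84.9))
0 blue [239. 108.] 72.0 (0.045, (array([557.3,  40.3]), array([ 9.5, 11.3]), 6.6)) (0.055, (array([557.7,  39.4]), array([ 9.2, 11.1]), 6.6))
0 blue [334. 107.] 68.5 (0.045, (array([559. , -67.5]), array([ 8.8, 11.2]), 2.8)) (0.055, (array([559.4, -65.9]), array([ 8.6, 11. ]), 2.8))
0 blue [524. 125.] 36.0 (0.045, (array([ 538.5, -282.6]), array([11.6,  4.4]), 89.8)) (0.055, (array([ 539.4, -276. ]), array([11.4,  4.3]), 89.8))
0 blue [277. 177.] 19.5 (0.045, (array([477.6,  -2.7]), array([44.5,  1.8]), 75.8)) (0.055, (array([479.9,  -2.6]), array([43.4,  1.7]), 75.8))
0 stand [302. 163.] 151882.5 (0.032, (array([393.6,  -6.5]), array([549.5, 792.2]), 0.4))
0 stand [265. 216.] 688.0 (0.032, (array([423.6,  10.7]), array([46.2, 43.9]), 17.7))
0 stand [535. 187.] 403.5 (0.032, (array([ 470.4, -309.3
[... 6075 characters left out ...]
16, 74, 185])]
335 [(86, [18, 136, 253]), (87, [18, 135, 253]), (88, [19, 132, 253]), (89, [19, 135, 253]), (90, [19, 134, 253]), (91, [18, 137, 253]), (92, [18, 135, 253]), (93, [13, 155, 219]), (94, [13, 155, 143]), (95, [13, 153, 135]), (96, [13, 150, 139]), (97, [12, 156, 136]), (98, [14, 150, 139]), (99, [13, 151, 140]), (100, [13, 151, 137]), (101, [12, 150, 139]), (102, [108, 79, 142]), (103, [106, 147, 219]), (104, [105, 150, 225]), (105, [105, 150, 224]), (106, [105, 148, 224]), (107, [105, 150, 225]), (108, [105, 151, 224]), (109, [105, 149, 223]), (110, [105, 152, 222]), (111, [105, 106, 169]), (112, [16, 58, 172]), (113, [18, 78, 183]), (114, [16, 78, 186]), (115, [16, 75, 186])]
```

```bash
cat >> h.py <<'E'
def bay(s):
    g=toplane(s,[(239,99.3),(335,97.7)],.045); d=g[0]-g[1]
    return g,np.linalg.norm(d),np.degrees(np.arctan2(-d[0],d[1]))
E
python3 - <<'E'
from h import *
s=pickle.load(open("pics/w0.pkl","rb")); print(bay(s))
i=s["image"]; h=cv2.cvtColor(i,cv2.COLOR_RGB2HSV).astype(int)
m=(h[:,:,2]>225)&(h[:,:,1]>110)&(h[:,:,0]<24)   # lit wall tops
L=[];R=[]
for r in range(15,92):
    a=np.where(m[r,232:260])[0]; b=np.where(m[r,315:340])[0]
    L.append((232+a.max()+.5,r)); R.append((315+b.min()-.5,r))
for n,q in(("L",L),("R",R)):
    p=toplane(s,q,.045); k=np.polyfit(p[:,0],p[:,1],1); print(n,"yaw",np.degrees(np.arctan(k[0])),"y at x=.558,.61",np.polyval(k,[.558,.61]),"std",np.std(p[:,1]-np.polyval(k,p[:,0])))
E
```

```text
(array([[ 0.56691467,  0.04046642],
       [ 0.56875312, -0.0670117 ]]), np.float64(0.10749384826661189), np.float64(0.9799688874323651))
L yaw 1.1299311590049372 y at x=.558,.61 [0.03466953 0.03569516] std 0.00030490581529137446
R yaw 1.0446438263204871 y at x=.558,.61 [-0.0611304  -0.06018221] std 0.0003405472886876252
```

The bay's inner width comes out at 95.8 mm against 96 given, with yaw 1.05°. The groove point is at (0.5678, −0.0130) and the bay origin at (0.6238, −0.0120). Next: grip the mill and drag it to the mouth.

```bash
cat >> h.py <<'E'
BY=1.05; c_,s_=np.cos(np.radians(BY)),np.sin(np.radians(BY)); BO=np.array([.6238,-.0120])
def B(x,y,z):  # bay frame -> world
    return [BO[0]+c_*x-s_*y, BO[1]+s_*x+c_*y, z]
def st(tag=""):
    from rig import status
    o=status.get_obs(); print(tag,round(o["clock"],2),o["tcp_pos"].round(4),o["tool_rot"].round(1),"F",o["wrist_force"].round(1),"gap",round(o["finger_gap"],4),"grip",round(o["grip_force"],1))
E
python3 - <<'E'
from rig import env, solve_ik, status, snapshot
from h import *
a=np.radians(-14.1); c=np.array([.4318,.0066])-.015*np.array([np.cos(a),np.sin(a)])
env.move_straight([*c,.14],[180,0,-14.1],vel=.3); st("above")
t=env.move_straight([*c,.016],vel=.12,threshold=12); st(f"down {t}")
if not t:
    env.move_gripper(.05,25); st("grip")
    env.move_straight(B(-76-60,0,.016)[:3],[180,0,BY],vel=.08); st("mid")
    env.move_straight(B(-.076-.015,0,.016),[180,0,BY],vel=.08) if False else None
E
```

```text
Traceback (most recent call last):
rig.IKError: the arm cannot follow that straight line within its joint ranges
```

Run:
```python
from rig import env, solve_ik, status, snapshot
from h import *
print(status.get_obs()["qpos"].round(1))
a=np.radians(-14.1); c=np.array([.4318,.0066])-.015*np.array([np.cos(a),np.sin(a)])
print(solve_ik([*c,.14],[180,0,-14.1]),solve_ik([*c,.016],[180,0,-14.1]))
env.reach([*c,.14],[180,0,-14.1]); st("above")
t=env.move_straight([*c,.016],vel=.12,threshold=12); st(f"down {t}")
if not t:
    env.move_gripper(.05,25); st("grip")
    env.move_straight(B(-.076-.015,0,.016),[180,0,BY],vel=.08); st("drag")
```

```text
[-31.   13.7  31.3 107.6   0.  149. ]
[   1.40779601  -14.14644977  -17.91316243   86.23328734    0.
 -164.49220399] [   1.40779601  -11.99014299  -29.95039656   72.03974642    0.
 -164.49220399]
above 13.93 [0.4173 0.0102 0.14  ] [-180.    -0.   -14.1] F [ 0.  -0.1 -0.6] gap 0.0854 grip 0.0
down False 15.11 [0.4177 0.0103 0.0167] [-1.80e+02 -1.00e-01 -1.41e+01] F [-0.   0.2 -0.5] gap 0.0857 grip 0.0
grip 15.37 [0.4178 0.0101 0.017 ] [-1.80e+02 -1.00e-01 -1.41e+01] F [-1.8 -2.4  4.9] gap 0.0734 grip 28.5Traceback (most recent call last):
  File "<stdin>", line 10, in <module>
rig.IKError: the arm cannot follow that straight line within its joint ranges
```

The gripper holds the top plate (gap 73.4 mm), but joint 6 is on the wrong side of its range for the turn. I'll regrasp half a turn around.

Run:
```python
from rig import env, solve_ik, status, snapshot
from h import *
a=np.radians(-14.1); c=np.array([.4318,.0066])-.015*np.array([np.cos(a),np.sin(a)])
env.move_gripper(.085); env.move_straight([*c,.115],vel=.2)
q=status.get_obs()["qpos"].copy(); q[5]+=180; env.goto_joints(q); st("turned")
t=env.move_straight([*c,.016],vel=.12,threshold=12); st(f"down {t}")
if not t:
    env.move_gripper(.05,25); st("grip")
    env.move_straight(B(-.076-.015,0,.016),[180,0,180+BY],vel=.08); st("drag")
```

```text
turned 18.93 [0.4169 0.0102 0.1139] [-1.800e+02 -1.000e-01  1.659e+02] F [-0.2  0.1  0.6] gap 0.0849 grip 0.0
down False 19.9 [0.4177 0.0103 0.0167] [180.    0.  165.9] F [ 0.6 -0.   0.3] gap 0.0849 grip 0.0
grip 20.16 [0.4179 0.0102 0.0171] [180.    0.  165.9] F [-1.8 -1.7  4.4] gap 0.0737 grip 28.7
drag 21.78 [ 0.5325 -0.0135  0.017 ] [ 180.    -0.  -178.9] F [-6.7  1.1  9.1] gap 0.0737 grip 28.9
```

Run:
```python
from rig import env, solve_ik, status, snapshot
from h import *
env.move_gripper(.085); env.move_straight(B(-.091,0,.10),vel=.2)
env.move_straight(B(-.150,0,.10),vel=.2); env.move_gripper(.04,25)
env.move_straight(B(-.150,0,.006),vel=.15,threshold=10); st("behind")
t=env.move_straight(B(-.062,0,.006),vel=.07,threshold=15); st(f"push1 {t}")
t=env.move_straight(B(-.040,0,.006),vel=.03,threshold=12); st(f"push2 {t}")
```

```text
behind 24.35 [ 0.4743 -0.0148  0.0068] [ 1.80e+02  1.00e-01 -1.79e+02] F [ 0.7  0.5 -0.1] gap 0.0399 grip 0.0
push1 False 25.76 [ 0.562  -0.0131  0.006 ] [-180.     0.  -178.9] F [ 0.8  1.  -0.5] gap 0.0399 grip 0.0
push2 True 26.27 [ 0.5741 -0.0129  0.0053] [ 180.    -0.2 -179. ] F [ 0.4  0.  -0.2] gap 0.0401 grip 0.0
```

Run:
```python
from rig import env, solve_ik, status, snapshot
from h import *
t=env.move_straight(B(-.040,0,.006),vel=.03,threshold=18); st(f"push3 {t}")
env.move_straight(B(-.054,0,.006),vel=.1); env.move_straight(B(-.054,0,.10),vel=.2); env.move_straight(B(-.03,0,.26),vel=.25)
env.hold(.2); s=snapshot("wrist"); pickle.dump(s,open("pics/w2.pkl","wb")); cv2.imwrite("pics/w2.png",s["image"][::-1,::-1,::-1]); st()
for b in blobs(s,(100,110,40),(125,255,255),8)[:8]:
    p=toplane(s,b,.055); r=rect(p); q=[(r[0]/1000-BO)@np.array([[c_,-s_],[s_,c_]])]
    print(b.mean(0).round(),r,np.round(np.array(q)*1000,1))
```

```text
push3 True 26.5 [ 0.5741 -0.0129  0.0046] [ 180.    -0.5 -179. ] F [-0.8  0.1  0.2] gap 0.0402 grip 0.0
 28.42 [ 0.5933 -0.0126  0.2588] [ 180.    -0.7 -179. ] F [ 0.3  0.7 -0.5] gap 0.0401 grip 0.0
[274. 206.] (array([623.2,  -9.9]), array([72.5, 73.2]), 1.1) [[-0.6  2.1]]
[272. 253.] (array([672.8, -11.1]), array([17.9, 96.8]), 1.1) [[49.  0.]]
[328. 140.] (array([556. ,  39.1]), array([ 8.4, 10.7]), 1.1) [[-66.9  52.3]]
[216. 140.] (array([558.1, -66. ]), array([ 8.3, 10.7]), 1.2) [[-66.7 -52.8]]
[287. 161.] (array([576.6,   1.7]), array([ 1. , 17.2]), 1.1) [[-46.9  14.6]]
[260. 161.] (array([577.1, -24.1]), array([ 1. , 17.2]), 1.1) [[-46.9 -11.2]]
```

View pics/w2.png

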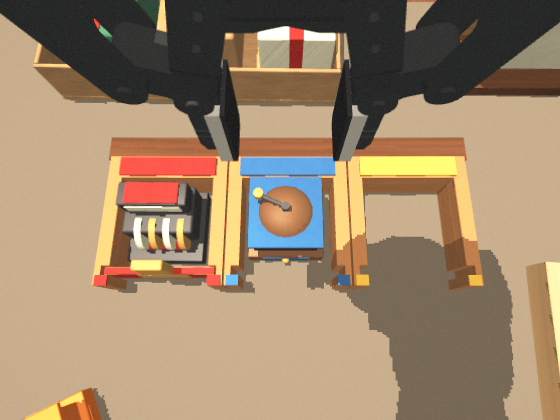

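The mill is home: bay frame (−0.6, +2.1) mm, yaw error about 0°, and its back edge is about 4 mm from the tile as it should be. The second push stopped at the same x. The groove caps agree to within 1 mm. Now the blue plate.

Run:
```python
from rig import env, solve_ik, status, snapshot
from h import *
env.reach([.535,-.3395,.24],[180,0,86.3]); env.hold(.3); st()
s=snapshot("wrist"); pickle.dump(s,open("pics/w3.pkl","wb")); cv2.imwrite("pics/w3.png",s["image"][:,:,::-1])
print(np.round(s["cam_to_world"],3).tolist())
for n,lo,hi,z in(("blue",(100,110,40),(125,255,255),.054),("tab",(15,120,120),(24,255,255),.090)):
    for b in blobs(s,lo,hi,30)[:8]: print(n,b.mean(0).round(),cv2.contourArea(np.int32(b)),rect(toplane(s,b,z)))
```

```text
29.98 [ 0.5354 -0.3388  0.2401] [180.    0.   86.4] F [-1.2  0.3  0.3] gap 0.04 grip 0.0
[[0.998, -0.059, -0.019, 0.54], [-0.062, -0.952, -0.299, -0.261], [-0.0, 0.299, -0.954, 0.382], [0.0, 0.0, 0.0, 1.0]]
blue [273. 143.] 229.0 (array([ 535.9, -305.4]), array([40.8,  4.6]), 86.5)
blue [272. 221.] 121.5 (array([ 531.4, -378.9]), array([26.4,  4.8]), 86.3)
tab [220. 207.] 4846.0 (array([ 496.7, -330.2]), array([103.4, 148.9]), 86.4)
tab [361.   4.] 721.5 (array([ 606. , -204.6]), array([94.1,  7.2]), 0.9)
tab [267. 364.] 334.5 (array([ 519.9, -510. ]), array([119.7,   6.4]), 17.5)
tab [329. 373.] 188.0 (array([ 576.4, -526. ]), array([28.6, 13.2]), 82.5)
tab [ 46. 284.] 59.5 (array([ 327.4, -412.4]), array([15. ,  4.4]), 86.1)
tab [292. 383.] 36.5 (array([ 540.7, -535.4]), array([ 6.3, 13.8]), 19.5)
```

View pics/w3.png

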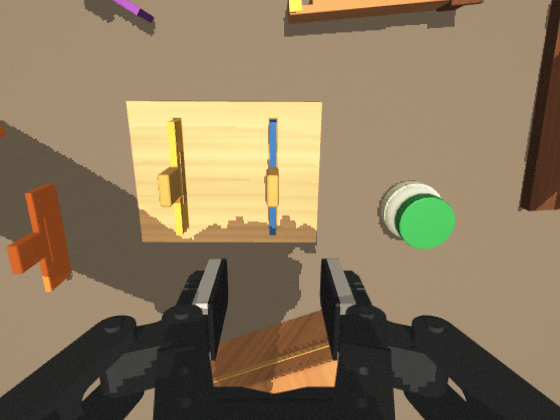

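The view shows the blue plate at columns 269–277, rows 119–235, with its tab at (272,187). The plate is 107 mm long as expected, centred at (0.534, −0.3385) with yaw −3.6°. Grasping the tab and lifting.

Run:
```python
from rig import env, solve_ik, status, snapshot
from h import *
s=pickle.load(open("pics/w3.pkl","rb")); print(toplane(s,[(267,187),(278,187)],.09).round(4))
p=[.534,-.3385]
env.move_straight([*p,.11],[180,0,86.4],vel=.2)
t=env.move_straight([*p,.0695],vel=.08,threshold=10); st(f"down {t}")
if not t:
    env.move_gripper(.0,40); st("grip")
    env.hold(.2); st("settled")
    env.move_straight([*p,.15],vel=.12); st("lift")
    s=snapshot("wrist"); pickle.dump(s,open("pics/w4.pkl","wb")); cv2.imwrite("pics/w4.png",s["image"][:,:,::-1])
    for b in blobs(s,(100,110,40),(125,255,255),30)[:4]: print(b.mean(0).round(),rect(toplane(s,b,.1345)),b.min(0),b.max(0))
```

```text
[[ 0.5296 -0.3359]
 [ 0.5387 -0.3364]]
down False 31.48 [ 0.534  -0.3385  0.0694] [-180.    -0.    86.4] F [ 0.5  1.  -0.9] gap 0.0398 grip 0.0
grip 31.86 [ 0.5344 -0.3387  0.0703] [179.9   0.   86.4] F [-0.6 -0.5  2.8] gap 0.0092 grip 41.2
settled 32.06 [ 0.5343 -0.3387  0.0702] [179.9   0.   86.4] F [-0.1 -0.7  6.3] gap 0.0089 grip 41.4
lift 32.88 [ 0.5337 -0.3383  0.149 ] [-179.9   -0.    86.4] F [-0.3 -0.3 -2. ] gap 0.0092 grip 40.6
[274. 196.] (array([ 535.3, -305.6]), array([38.9,  5.2]), 86.2) [268 154] [280 238]
[273. 347.] (array([ 530. , -384.7]), array([12.1,  5.1]), 86.7) [268 337] [278 357]
[274. 148.] (array([ 536.7, -283.4]), array([3. , 4.3]), 86.5) [269 144] [279 151]
```

View pics/w4.png

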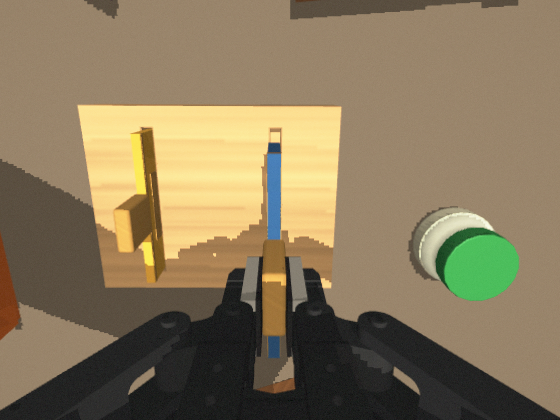

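The plate is held centred: the blue body is visible at (274,154–357) with the tab between the pads. Moving it over the grooves, and checking the caps from there.

Run:
```python
from rig import env, solve_ik, status, snapshot
from h import *
G=B(-.056,0,.15); env.reach(G,[180,0,90+BY]); env.hold(.4); st("over")
s=snapshot("wrist"); pickle.dump(s,open("pics/w5.pkl","wb")); cv2.imwrite("pics/w5.png",s["image"][:,:,::-1])
for b in blobs(s,(100,110,40),(125,255,255),15)[:9]:
    print(b.mean(0).round(),cv2.contourArea(np.int32(b)),*[(z,rect(toplane(s,b,z))) for z in(.045,.134)])
print("expect caps",B(-.0659,.053,.045),B(-.0659,-.053,.045),proj(s,[B(-.0659,.053,.045),B(-.0659,-.053,.045),B(-.056,.054,.045),B(-.056,-.054,.045)]).round(1).tolist())
```

```text
over 34.58 [ 0.5679 -0.0135  0.15  ] [-180.    0.   91.] F [-0.1 -0.1 -1.2] gap 0.0088 grip 40.6
[358. 203.] 10894.5 (0.045, (array([626.7, -12.5]), array([76.1, 76.3]), 1.0)) (0.134, (array([604.9,  15.3]), array([48.7, 48.8]), 1.0))
[430. 202.] 3763.0 (0.045, (array([677.7, -11.3]), array([20.6, 99.6]), 1.2)) (0.134, (array([637.4,  16. ]), array([13.2, 63.8]), 1.2))
[274. 189.] 1031.0 (0.045, (array([567.4,  -3.1]), array([ 8.2, 68.9]), 0.8)) (0.134, (array([566.9,  21.3]), array([ 5.2, 44.1]), 0.8))
[260. 129.] 231.0 (0.045, (array([557.3,  40. ]), array([ 9.4, 11.1]), 1.1)) (0.134, (array([560.5,  48.8]), array([6. , 7.1]), 1.1))
[273. 347.] 181.0 (0.045, (array([ 569.2, -132. ]), array([ 8. , 19.1]), 1.3)) (0.134, (array([568.1, -61.2]), array([ 5.1, 12.2]), 1.3))
[349. 140.] 36.5 (0.045, (array([617.3,  34.6]), array([26.1,  0.7]), 1.0)) (0.134, (array([598.9,  45.4]), array([16.7,  0.4]), 1.0))
expect caps [np.float64(0.5569398442775505), np.float64(0.03978348749137886), 0.045] [np.float64(0.5588822870055373), np.float64(-0.0661987134493852), 0.045] [[259.4, 129.9], [260.9, 273.2], [274.2, 128.4], [274.1, 274.4]]
```

View pics/w5.png

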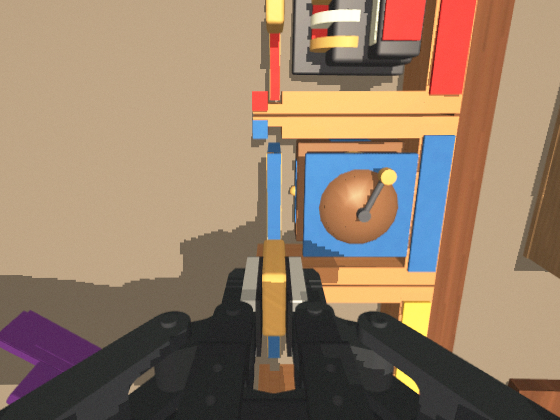

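The near blue cap at (260,129) measures (0.5573, 0.0400) against an expected (0.5569, 0.0398). The held plate lines up with the groove at column 274. Lowering under a force guard.

Run:
```python
from rig import env, solve_ik, status, snapshot
from h import *
env.move_straight(B(-.056,0,.110),vel=.12); env.hold(.2); st("above")
t=env.move_straight(B(-.056,0,.090),vel=.04,threshold=8); st(f"enter {t}")
if not t:
    t=env.move_straight(B(-.056,0,.056),vel=.04,threshold=8); st(f"down {t}")
```

```text
above 35.31 [ 0.5683 -0.013   0.111 ] [179.9   0.   91.1] F [-0.7  0.5 -0.7] gap 0.0092 grip 40.6
enter False 35.96 [ 0.5678 -0.013   0.0899] [-180.    -0.    91.1] F [ 0.7 -0.5 -0.4] gap 0.0088 grip 40.6
down True 36.7 [ 0.5676 -0.013   0.0582] [-180.    -0.    91.1] F [1.3 0.7 3.9] gap 0.0091 grip 41.3
```

The stop is at the seated height: TCP z 0.0582, matching the grasp offset. Releasing, retreating and checking.

Run:
```python
from rig import env, solve_ik, status, snapshot
from h import *
env.move_gripper(.020); st("rel"); env.move_straight(B(-.056,0,.12),vel=.1)
# gentle tap on the tab top with shut fingers: seated height check
env.move_gripper(0,20); t=env.move_straight(B(-.056,0,.070),vel=.04,threshold=6); st(f"tap {t}")
env.move_straight(B(-.056,0,.15),vel=.2); env.move_straight(B(-.05,0,.26),vel=.25); env.hold(.2)
s=snapshot("wrist"); pickle.dump(s,open("pics/w6.pkl","wb"))
for b in blobs(s,(100,110,40),(125,255,255),15)[:9]:
    print(b.mean(0).round(),cv2.contourArea(np.int32(b)),*[(z,rect(toplane(s,b,z))) for z in(.042,.055)])
env.reach([.30,-.10,.35],[180,0,90]); st("away")
a=[snapshot(n) for n in("top","scene")]
cs=[cv2.resize(a[0]["image"][110:260,190:440],(400,240)),cv2.resize(a[1]["image"][130:310,110:410],(400,240))]
cv2.imwrite("pics/fin.png",np.vstack([cv2.resize(np.hstack(cs),(800,240)),cv2.resize(s["image"],(420,315))[:, :].__class__(np.zeros((0,800,3))) if False else np.hstack([cv2.resize(s["image"],(440,330)),np.zeros((330,360,3),np.uint8)])])[:,:,::-1])
```

```text
rel 36.97 [ 0.5668 -0.013   0.0573] [-179.8   -0.    91. ] F [-0.   0.4  0.5] gap 0.0199 grip 0.0
tap True 39.04 [ 0.568 -0.013  0.078] [-179.9   -0.    91.1] F [0.9 0.  9.4] gap -0.0 grip 4.5
[329. 172.] 5501.0 (0.042, (array([626.6, -11.9]), array([76. , 75.1]), 1.3)) (0.055, (array([624.7,  -9.1]), array([73.2, 72.4]), 1.3))
[381. 172.] 1832.0 (0.042, (array([678.2, -12.1]), array([19.7, 98.6]), 1.1)) (0.055, (array([674.4,  -9.3]), array([19., 95.]), 1.1))
[516. 377.] 984.0 (0.042, (array([ 860.6, -256.1]), array([ 22.9, 115.8]), 35.6)) (0.055, (array([ 850.2, -244.5]), array([ 22.1, 111.6]), 35.6))
[269. 139.] 168.5 (0.042, (array([566.7,  20.4]), array([ 4.8, 40.5]), 0.8)) (0.055, (array([566.9,  22. ]), array([ 4.6, 39. ]), 0.8))
[269. 210.] 100.0 (0.042, (array([567.4, -52.5]), array([ 4.2, 27.2]), 1.0)) (0.055, (array([567.6, -48.3]), array([ 4. , 26.2]), 1.0))
[260. 118.] 99.0 (0.042, (array([556.8,  39.9]), array([ 8.6, 10.3]), 0.7)) (0.055, (array([557.4,  40.8]), array([8.3, 9.9]), 0.7))
[261. 225.] 72.5 (0.042, (array([559.3, -68.6]), array([ 8.4, 11.2]), 0.7)) (0.055, (array([559.7, -63.7]), array([ 8.1, 10.8]), 0.7))
away 41.55 [ 0.3007 -0.1     0.3495] [-180.   -0.   90.] F [ 0.4 -0.8 -0.2] gap 0.0003 grip 0.0
```

View pics/fin.png

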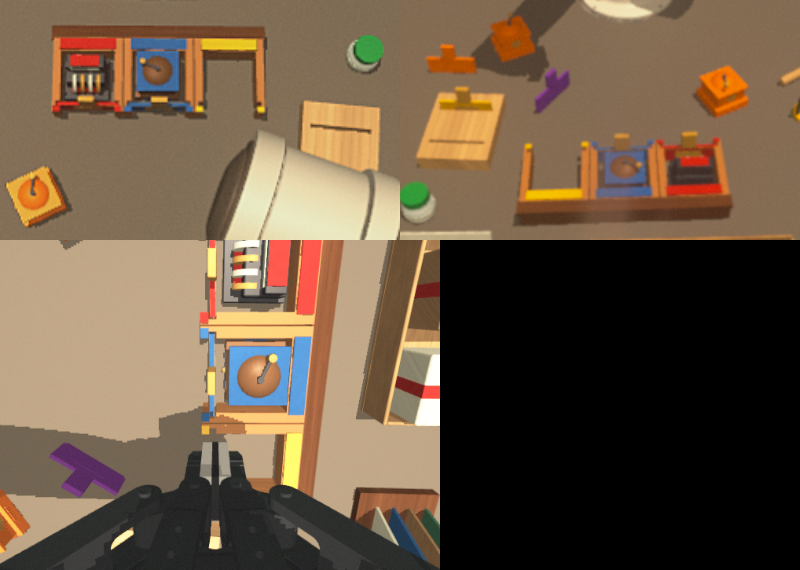

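The tab's top was felt at exactly z = 0.078 m, so the plate is fully down. The mill is still home and square at (0.6247, −0.0091) with about 0° yaw error, and the views show the blue bay closed with everything else in place.

```bash
python3 -c "
from rig import env
print(env.job_done())"
```

```text
the job is handed in; nothing more can be done
None
```

The blue mill is square and home in the blue bay, the blue name plate is seated fully down in its grooves, everything else looks untouched, and the job was handed in at about 42 s on the robot's clock (limit 72 s).

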